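# Set the iris collar of the clay extruder to the red peg and lock it

## Task

Set the clay extruder for the next coil size: draw its yellow-handled lock bolt fully out, turn the blue click-stop collar by its black handle until the white pointer points at the red peg, then push the bolt fully home so that the collar is locked there. Let go of everything and leave the other things on the bench where they are.

Things in the scene. Friction and masses are not known exactly. Their poses are not given: they have to be found in the camera images.
- axis (a point): point on the vertical barrel axis, 115 mm above the table, just under the 119 mm high iris mouth. The extruder head stands nose up: an aluminium barrel, 76 mm diameter (62 mm at the mouth), on a grey 270 x 250 x 12 mm base plate, all fixed to the table; place and yaw vary
- collar (a joint): angle of the blue collar about the barrel axis, rad, positive counter-clockwise seen from above; starts at 0; end stops at -1.40 and 1.40. It clicks into a rest every 18 degrees (0.314 rad: 0, +-0.314, +-0.628, +-0.942, +-1.257); every peg stands at a rest. Passing from one rest to the next takes about 5 N at the handle; released near a rest it springs into it. With the bolt home it cannot turn
- collar_handle (a point): centre of the exposed part of the collar's upright round black handle post, 18 mm diameter, 80 mm from the barrel axis, 115 mm above the table; the post stands free from 81 to 135 mm above the table. The blue collar below it (112 mm diameter, 60 to 85 mm above the table) carries it on a radial arm 20 mm wide with a white line on top
- collar_pointer (a point): tip of the white pointer at the outer end of the collar's arm, 102 mm from the barrel axis, 72 mm above the table, on the line from the axis through the handle
- bolt (a joint): travel of the lock bolt, m: 0 fully home (locked), 0.022 drawn fully out to its stop; it slides straight away from the barrel axis, with about 3 N of friction, and stays where it is left. Its steel nose enters a gap in the collar's ribs at any rest of the collar (the collar is free from 0.008 on)
- bolt_handle (a point): centre of the upper part of the bolt's upright round yellow handle post, 16 mm diameter, 115 mm above the table (post top 135 mm, free down to 62 mm); 94 mm from the barrel axis when home. Pushing it straight towards the axis locks; the bolt lies about 135 degrees clockwise (seen from above) from the collar's start direction
- red_peg (a point): top centre of the red marker peg, upright, 18 mm diameter, 42 mm tall, fixed on the base plate 118 mm from the barrel axis (top 54 mm above the table). The four pegs stand 36 or 54 degrees to either side of where the pointer starts; which colour is where changes
- white_peg (a point): top centre of the white marker peg, upright, 18 mm diameter, 42 mm tall, fixed on the base plate 118 mm from the barrel axis (top 54 mm above the table). The four pegs stand 36 or 54 degrees to either side of where the pointer starts; which colour is where changes
- green_peg (a point): top centre of the green marker peg, upright, 18 mm diameter, 42 mm tall, fixed on the base plate 118 mm from the barrel axis (top 54 mm above the table). The four pegs stand 36 or 54 degrees to either side of where the pointer starts; which colour is where changes
- blue_peg (a point): top centre of the blue marker peg, upright, 18 mm diameter, 42 mm tall, fixed on the base plate 118 mm from the barrel axis (top 54 mm above the table). The four pegs stand 36 or 54 degrees to either side of where the pointer starts; which colour is where changes
- bonsai_pot: bystander: brown rectangular clay pot, 182 x 131 x 65 mm, on a wooden board 240 x 200 x 18 mm; origin at its underside centre
- tray: bystander: clear plastic tray, 170 x 120 x 50 mm, origin at its underside centre
- slip_pail: bystander: brown pail, 120 mm diameter, 100 mm tall, two tool handles reach 157 mm; origin at its underside centre
- scraper: bystander: red-handled spatula, 200 mm long, lying on the table; origin at its underside centre

How it is judged (in metres and radians):
On the way, in this order (a step that is already met when the one before it is completed fails the run):
1. the lock bolt is drawn out, clear of the collar (value of joint bolt above 0.015 m), for 0.2 s.
2. the collar rests with its pointer at the red peg while the bolt is still out (horizontal distance between collar_pointer and red_peg below 0.0185 m and value of joint bolt above 0.009 m), for 0.2 s.
At the end, for the whole second after the job is handed in: the pointer tip is level with the red peg (within 18.5 mm of the peg's centre seen from above, 16 mm being perfect: about 5 degrees either way), the lock bolt is within 4 mm of fully home, and the collar is still (horizontal distance between collar_pointer and red_peg below 0.0185 m and value of joint bolt below 0.004 m and velocity of joint collar between -0.05 and 0.05 rad/s); the robot touches nothing.
It fails at once if the bonsai pot was moved by more than 20 mm (distance of bonsai_pot from where it was at the start of the episode above 0.02 m).
It fails at once if the tray was moved by more than 20 mm (distance of tray from where it was at the start of the episode above 0.02 m).
It fails at once if the slip pail was moved by more than 20 mm (distance of slip_pail from where it was at the start of the episode above 0.02 m).
It fails at once if the scraper was moved by more than 20 mm (distance of scraper from where it was at the start of the episode above 0.02 m).
It also fails if it takes over 58 s, if anything falls off the work surface, if the arm or the gripper's body presses on something with over 40 N, if the wrist force passes 120 N, or if a joint passes its speed limit or range.

## Robot

A 6-joint arm with a two-finger parallel gripper is mounted at the origin on the work surface. World frame = base frame: x ahead of the robot, y to its left, z up, the work surface at z = 0. Lengths are in m, angles in degrees, forces in N, time in s.
With the tool pointing down it reaches from about 0.4 to 0.825 m from the base axis. Payload 7 kg.
Tool frame: the origin (TCP) lies on the centre line of the jaws, within the pads' length; the fingertips stand 19 mm ahead of it and the grasp point (between the pads) is the TCP; z points along the fingers, y is the line along which they close (so a half turn about z gives the same grasp; the last joint's range is limited). The gripper opens to 88 mm and grips with 3 to 60 N. Pads are 19 mm wide; open, the fingers measure 130 mm over their backs; the gripper's body (78 mm by 193 mm) begins 47 mm behind the grasp point.
Start: joints at [93.169, 20.546, 0.682, 0, -70.136, -16.507], TCP at [0.156, 0.657, 0.246] pointing down, gripper open.
Joint ranges: [-176.03, 176.03], [-82.01, 121.73], [-58.28, 71.71], [-173.87, 95.51], [-174.79, -0.11], [-173.66, 173.66]. Speed limits (degrees/s): [136.94, 136.94, 172.46, 180, 180, 180].

## Interface

Orientations are given as [roll, pitch, yaw] about the fixed x, y, z axes, in that order (R = Rz(yaw) Ry(pitch) Rx(roll)).
In Python, from plant import get_state, capture, close_job gives the robot as it stands.
- The arm moves only by the tool apply_moves, never from a script. Its argument "targets" is a list of rows, each a list of 7 numbers: the opening, from 0 (shut) to 1 (fully open), then the shift along the tool's x, y, z normalised to -1 to 1, where 1 is 1000 mm, then the turn, a rotation vector about the tool's x, y, z normalised to -1 to 1, where 1 is 90 degrees. In form: [[claw, tx, ty, tz, ax, ay, az], ...]. A call has 1 to 20 rows; each row shifts and turns the commanded pose from where the row before left it, along the tool's axes as they then stand; what a row does not reach is not made up. A row lasts 1/12 s, in which the tool goes at most 41.7 mm and 7.16 degrees, less where a joint would pass 70% of its speed; a pose out of reach is approached as far as the arm can. A call with a number of a shift or a turn outside -1 to 1 is refused whole. A call with a gripper value outside its range is refused whole. The fingers move at their own pace and stop on an object; "newtons" is the grip in N (left out, the last holds). Time passes only in rows, so rows that do not move let the fingers close. It gives the time, the measured TCP pose, the force, the opening and the grip force at its end, in the units of the state.
- get_state(): the state, without advancing time (a new reading comes with each control period).
- capture(name): name is "side" or "top"; returns a dict with "frame" (384x512x3 uint8, red, green, blue), "range_z" (384x512 float32, m along the optical axis (not along the pixel's ray), 0 where there is no reading), "camera_matrix" (3x3 intrinsics, pixels), "k1" (the pictures are not rectified: a ray, as slopes to the right and down, at radius r is drawn at 1 + k1 r^2 times it, then the intrinsics apply), "T" (4x4, takes a point from camera to world coordinates). Camera axes: x right, y down, z forward; pixel columns grow to the right and rows downward; lengths in m; the calibration is good to about 2 mm. A picture is of the moment at which its call begins.
- close_job(): hands the job in; it is judged then, once.
The state is a dict: "time_s": time; "joints": joint angles; "qd": joint speeds; "joint_torque": joint torques, N m; "tcp_pos": TCP position; "eef_rot": TCP orientation; "contact_force": force on the tool from outside, world axes, zero at the start; "moment": the same for the moment, N m; "gripper_width": finger opening in m; "gripper_force": force on a finger pad.
Only numpy, scipy, OpenCV 4.12 (cv2) and the standard library are available. Lean on these libraries where they do the work, as an engineer would, in place of code of your own. Each camera call takes 0.05 s, during which the arm holds its last target. There are 200 camera calls.

## Working session

There is one attempt and no reset: what is moved stays moved. The work goes in short steps, Python scripts to look and compute and a tool call to move; the robot and the scene stay as the last step left them, time stands still between calls to the robot, and variables do not carry over. Pictures are saved under pics/ and viewed, at most 10 in all, crops included, and the job is handed in when it is done.

Besides the shell and the picture viewer there is one more tool, called after "Emit:" by a JSON object that holds its "method" and its "body", one argument or row to a line. apply_moves: Moves the arm, as the interface text tells. Scaled input: -1 to 1 covers 1000 mm each way for a shift and 90 degrees each way for a turn. Its arguments: {"type":"object","properties":{"targets":{"type":"array","items":{"type":"array","items":{"type":"number"}}},"newtons":{"type":"number"}},"required":["targets"]}

```bash
mkdir -p pics && cat > h.py <<'E'
import numpy as np, cv2
from plant import get_state, capture, close_job
def ray(c,u,v):
    K=c["camera_matrix"];k=c["k1"]
    d=np.array([(u-K[0,2])/K[0,0],(v-K[1,2])/K[1,1]]);s=d.copy()
    for _ in range(20): s=d/(1+k*(s@s))
    return c["T"][:3,3], c["T"][:3,:3]@np.array([s[0],s[1],1])
def onz(c,u,v,z):
    o,d=ray(c,u,v); return o+d*(z-o[2])/d[2]
def save(c,n): cv2.imwrite("pics/"+n,c["frame"][:,:,::-1])
E
python3 - <<'E'
from h import *
import pickle
for n in("top","side"):
    c=capture(n);save(c,n+"0.png");pickle.dump(c,open(n+"0.pkl","wb"));print(c["T"].round(3).tolist(),c["camera_matrix"].tolist(),c["k1"])
print(get_state())
E
```

```text
[[-0.041, -0.978, 0.205, 0.332], [-0.999, 0.039, -0.013, -0.011], [0.005, -0.206, -0.979, 1.369], [0.0, 0.0, 0.0, 1.0]] [[378.76831010454595, 0.0, 252.96976805303422], [0.0, 378.76831010454595, 193.05413037565938], [0.0, 0.0, 1.0]] -0.04111138870728599
[[-0.919, -0.269, 0.289, 0.265], [-0.394, 0.588, -0.707, 0.859], [0.02, -0.763, -0.646, 0.894], [0.0, 0.0, 0.0, 1.0]] [[377.04641816280383, 0.0, 253.8232617606568], [0.0, 377.04641816280383, 190.60749135919787], [0.0, 0.0, 1.0]] -0.013452876430599134
{'time_s': 0.1, 'joints': array([ 9.31688064e+01,  2.05875748e+01,  6.37492644e-01, -1.85700596e-02,
       -7.01348646e+01, -1.65081814e+01]), 'qd': array([-0.1331786 , -0.06394427,  0.00235023,  0.09651878,  0.0134628 ,
        0.0769048 ]), 'joint_torque': array([-1.70995179e-03, -5.84169459e+01,  2.93752652e+01,  7.01556846e+00,
        1.01384497e-02, -5.04920411e-05]), 'tcp_pos': array([0.15564526, 0.65637911, 0.24469935]), 'eef_rot': array([ 1.79913594e+02, -7.40194129e-03, -1.33456926e+01]), 'contact_force': array([0.27011629, 0.39889964, 0.07817029]), 'moment': array([0.02109347, 0.01429716, 0.00176881]), 'gripper_force': 0.0, 'gripper_width': 0.08792363568533038}
```

View pics/top0.png

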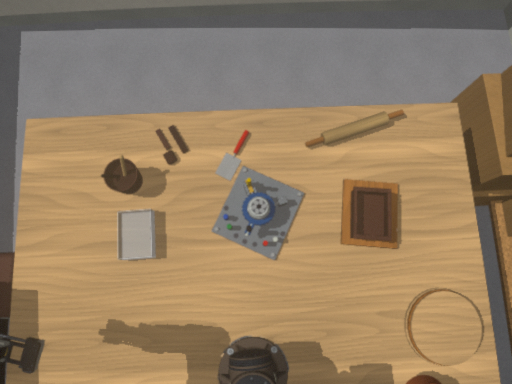

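View pics/side0.png

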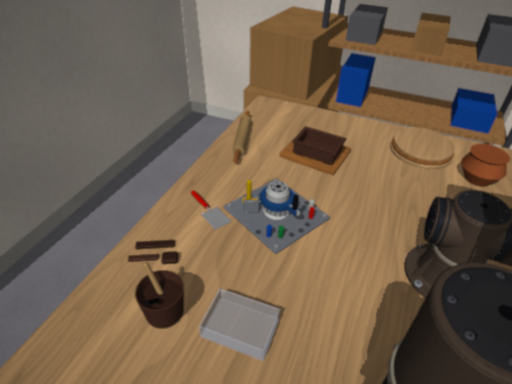

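The top view shows the extruder at about (258,208), the yellow handle near (249,183), the black handle near (249,229) and the red peg near (265,243). I'll enlarge this area and measure it.

```bash
python3 - <<'E'
from h import *
import pickle
t=pickle.load(open("top0.pkl","rb"));s=pickle.load(open("side0.pkl","rb"))
a=cv2.resize(t["frame"][160:265,205:310],(600,600),interpolation=2)
b=cv2.resize(s["frame"][170:255,220:335],(800,592),interpolation=2)
cv2.imwrite("pics/tc.png",a[:,:,::-1]);cv2.imwrite("pics/sc.png",b[:,:,::-1])
E
```

```text
(no output)
```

View pics/tc.png

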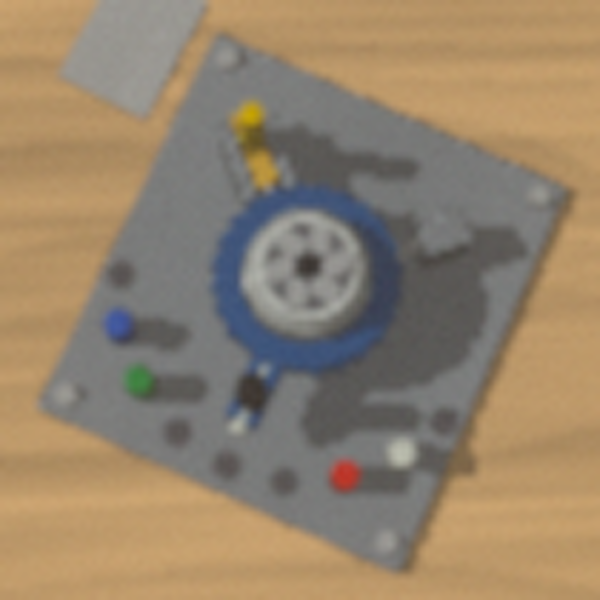

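View pics/sc.png

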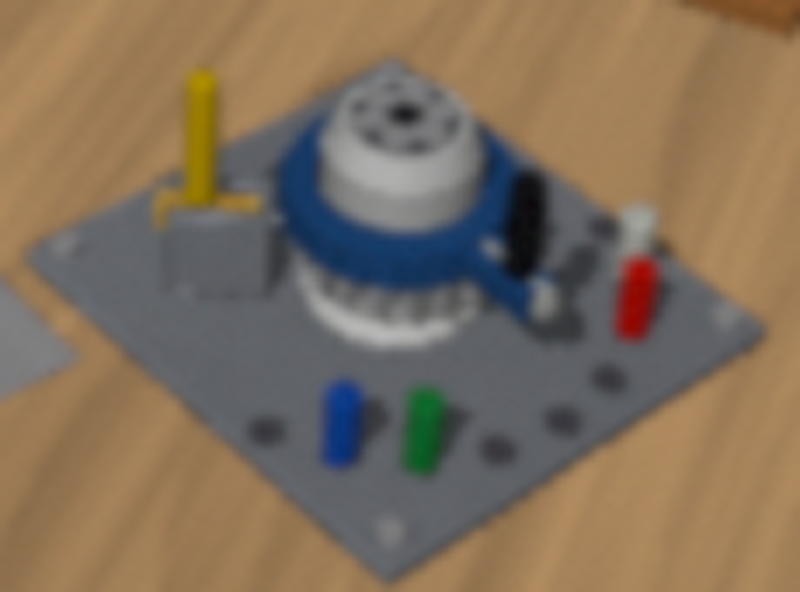

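The crop shows the yellow top at (250,113), the iris centre at (308,265), the black post at (251,390) and the red peg at (345,475). Red is the nearer peg counter-clockwise, so the collar should turn about +36°.

```bash
python3 - <<'E'
from h import *
import pickle
t=pickle.load(open("top0.pkl","rb"))
k=105/600
P={n:onz(t,205+u*k-.4,160+v*k-.4,z) for n,u,v,z in [("axis",308,265,.119),("yel",250,114,.135),("blk",252,383,.135),("tip",238,424,.072),("red",345,473,.054),("white",401,451,.054),("green",139,379,.054),("blue",119,322,.054)]}
a=P["axis"]
for n,p in P.items():
    d=p-a; print(n,p.round(4),np.hypot(*d[:2]).round(4),np.degrees(np.arctan2(d[1],d[0])).round(1))
# depth-based ROI check around the iris
z=t["range_z"]; 
pts=[]
for v in range(160,262):
  for u in range(205,310):
    if z[v,u]>0:
      o,d=ray(t,u,v); p=o+d*z[v,u]
      if .111<p[2]<.126: pts.append(p)
pts=np.array(pts);e=np.hypot(*(pts-a)[:,:2].T)<.045
print("depth iris",pts[e].mean(0),e.sum())
E
```

```text
axis [ 0.5494 -0.0443  0.119 ] 0.0 0.0
yel [ 0.6378 -0.0138  0.135 ] 0.0935 19.0
blk [ 0.4795 -0.0088  0.135 ] 0.0784 153.1
tip [0.4627 0.0006 0.072 ] 0.0976 152.6
red [ 0.4322 -0.0628  0.054 ] 0.1186 -171.0
white [ 0.4441 -0.0973  0.054 ] 0.1179 -153.3
green [0.4944 0.0601 0.054 ] 0.118 117.8
blue [0.5299 0.0713 0.054 ] 0.1172 99.6
depth iris [ 0.54545352 -0.0425302   0.11970797] 332
```

Emit:
{"method": "apply_moves", "body": {
  "targets": [
    [1,0.031,0.027,0,0,0,0],
    [1,0.031,0.027,0,0,0,0],
    [1,0.031,0.027,0,0,0,0],
    [1,0.031,0.027,0,0,0,0],
    [1,0.031,0.027,0,0,0,0],
    [1,0.031,0.027,0,0,0,0],
    [1,0.031,0.027,0,0,0,0],
    [1,0.031,0.027,0,0,0,0],
    [1,0.031,0.027,0,0,0,0],
    [1,0.031,0.027,0,0,0,0],
    [1,0.031,0.027,0,0,0,0],
    [1,0.031,0.027,0,0,0,0],
    [1,0.031,0.027,0,0,0,0],
    [1,0.031,0.027,0,0,0,0],
    [1,0.031,0.027,0,0,0,0],
    [1,0.031,0.027,0,0,0,0],
    [1,0.031,0.027,0,0,0,0],
    [1,0.031,0.027,0,0,0,0],
    [1,0.031,0.027,0,0,0,0],
    [1,0.031,0.027,0,0,0,0]
  ]
}}

```text
time_s: 1.77
tcp_pos: [0.6351, -0.0137, 0.2452]
eef_rot: [180.0, 0.0, -13.3]
contact_force: [-0.3, 1.0, 0.8]
gripper_width: 0.0875
gripper_force: 0.0
```

Emit:
{"method": "apply_moves", "body": {
  "targets": [
    [1,0,0,0,0,0,-0.07],
    [1,0,0,0,0,0,-0.07],
    [1,0,0,0,0,0,-0.07],
    [1,0,0,0,0,0,-0.07],
    [1,0,0,0,0,0,-0.07],
    [1,0,0,0,0,0,0],
    [1,0,0,0,0,0,0],
    [1,0,0,0,0,0,0]
  ]
}}

```text
time_s: 2.43
tcp_pos: [0.6343, -0.0117, 0.2453]
eef_rot: [-180.0, 0.0, 18.0]
contact_force: [0.2, 0.2, 0.1]
gripper_width: 0.0874
gripper_force: 0.0
```

```bash
cat >> h.py <<'E'
from scipy.spatial.transform import Rotation as Ro
def plan(x,y,z,yaw):
    s=get_state();R=Ro.from_euler("xyz",s["eef_rot"],degrees=True)
    T=Ro.from_euler("xyz",[180,0,yaw],degrees=True)
    print("pos",s["tcp_pos"].round(4),s["eef_rot"].round(2),"j",s["joints"].round(1))
    print("shift",R.inv().apply(np.array([x,y,z])-s["tcp_pos"]).round(4),"turn",((R.inv()*T).as_rotvec()/np.pi*2).round(4))
E
python3 -c "
from h import *
plan(.6385,-.0142,.112,18.3)"
```

```text
pos [ 0.6343 -0.0117  0.2453] [-1.800e+02  2.000e-02  1.795e+01] j [ 16.5  16.8  -4.8  -0.  -68.5  91.4]
shift [0.0033 0.0037 0.1333] turn [-0.0001  0.0003 -0.0039]
```

Emit:
{"method": "apply_moves", "body": {
  "targets": [
    [1,0.003,0.004,0.022,0,0,0],
    [1,0,0,0.022,0,0,0],
    [1,0,0,0.022,0,0,0],
    [1,0,0,0.022,0,0,0],
    [1,0,0,0.022,0,0,0],
    [1,0,0,0.022,0,0,0],
    [1,0,0,0,0,0,0],
    [0,0,0,0,0,0,0],
    [0,0,0,0,0,0,0],
    [0,0,0,0,0,0,0],
    [0,0,0,0,0,0,0],
    [0,0,0,0,0,0,0],
    [0,0,0,0,0,0,0],
    [0,0,0,0,0,0,0],
    [0,0,0,0,0,0,0]
  ],
  "newtons": 30
}}

```text
time_s: 3.68
tcp_pos: [0.6386, -0.0146, 0.1139]
eef_rot: [180.0, -0.0, 18.2]
contact_force: [-1.2, -0.3, 0.3]
gripper_width: 0.0398
gripper_force: 0.0
```

Still closing; keep going, then draw out.

Emit:
{"method": "apply_moves", "body": {
  "targets": [
    [0,0,0,0,0,0,0],
    [0,0,0,0,0,0,0],
    [0,0,0,0,0,0,0],
    [0,0,0,0,0,0,0],
    [0,0,0,0,0,0,0],
    [0,0,0,0,0,0,0],
    [0,0,0,0,0,0,0],
    [0,0,0,0,0,0,0]
  ]
}}

```text
time_s: 4.35
tcp_pos: [0.638, -0.0128, 0.1134]
eef_rot: [-179.9, 0.0, 18.2]
contact_force: [-4.4, 8.5, 1.8]
gripper_width: 0.0153
gripper_force: 30.0
```

Emit:
{"method": "apply_moves", "body": {
  "targets": [
    [0,0.002,-0.002,0,0,0,0],
    [0,0.003,0,0,0,0,0],
    [0,0.003,0,0,0,0,0],
    [0,0.003,0,0,0,0,0],
    [0,0.003,0,0,0,0,0],
    [0,0.003,0,0,0,0,0],
    [0,0.003,0,0,0,0,0],
    [0,0.003,0,0,0,0,0],
    [0,0,0,0,0,0,0],
    [0,0,0,0,0,0,0]
  ]
}}

```text
time_s: 5.18
tcp_pos: [0.6584, -0.0059, 0.1134]
eef_rot: [-180.0, 0.2, 18.1]
contact_force: [-8.4, -0.8, 5.3]
gripper_width: 0.0153
gripper_force: 30.0
```

Emit:
{"method": "apply_moves", "body": {
  "targets": [
    [0.5,-0.001,0,0,0,0,0],
    [0.5,0,0,0,0,0,0],
    [0.5,0,0,0,0,0,0],
    [0.5,0,0,0,0,0,0],
    [0.5,0,0,0,0,0,0],
    [0.5,0,0,0,0,0,0],
    [0.5,0,0,-0.02,0,0,0],
    [0.5,0,0,-0.02,0,0,0],
    [0.5,0,0,-0.02,0,0,0],
    [0.5,0,0,-0.02,0,0,0],
    [0.5,0,0,0,0,0,0.0625],
    [0.5,0,0,0,0,0,0.0625],
    [0.5,0,0,0,0,0,0.0625],
    [0.5,0,0,0,0,0,0.0625],
    [0.5,0,0,0,0,0,0.0625],
    [0.5,0,0,0,0,0,0.0625],
    [0.5,0,0,0,0,0,0.0625],
    [0.5,0,0,0,0,0,0.0625],
    [0.5,0,0,0,0,0,0]
  ]
}}

```text
time_s: 6.77
tcp_pos: [0.6589, -0.0058, 0.1935]
eef_rot: [-180.0, -0.0, -27.1]
contact_force: [0.2, -0.4, -0.7]
gripper_width: 0.0438
gripper_force: 0.0
```

```bash
python3 -c "
from h import *
plan(.478,-.0075,.113,-26.7)"
```

```text
pos [ 0.6589 -0.0058  0.1935] [-1.800e+02 -1.000e-02 -2.709e+01] j [ 16.4  21.   -5.6   0.  -63.4  46.5]
shift [-0.1603  0.0839  0.0805] turn [-0.     -0.0001 -0.0043]
```

Emit:
{"method": "apply_moves", "body": {
  "targets": [
    [0.5,-0.0267,0.014,0,0,0,0],
    [0.5,-0.0267,0.014,0,0,0,0],
    [0.5,-0.0267,0.014,0,0,0,0],
    [0.5,-0.0267,0.014,0,0,0,0],
    [0.5,-0.0267,0.014,0,0,0,0],
    [0.5,-0.0267,0.014,0,0,0,0],
    [0.5,0,0,0,0,0,-0.004],
    [0.5,0,0,0,0,0,0],
    [0.5,0,0,0,0,0,0]
  ]
}}

```text
time_s: 7.52
tcp_pos: [0.4786, -0.0082, 0.1942]
eef_rot: [-179.9, -0.1, -26.3]
contact_force: [-0.7, -0.7, 0.9]
gripper_width: 0.0442
gripper_force: 0.0
```

Emit:
{"method": "apply_moves", "body": {
  "targets": [
    [0.5,0,0,0.02,0,0,0],
    [0.5,0,0,0.02,0,0,0],
    [0.5,0,0,0.02,0,0,0],
    [0.5,0,0,0.02,0,0,0],
    [0.5,0,0,0,0,0,0],
    [0,0,0,0,0,0,0],
    [0,0,0,0,0,0,0],
    [0,0,0,0,0,0,0],
    [0,0,0,0,0,0,0],
    [0,0,0,0,0,0,0],
    [0,0,0,0,0,0,0],
    [0,0,0,0,0,0,0],
    [0,0,0,0,0,0,0]
  ],
  "newtons": 20
}}

```text
time_s: 8.6
tcp_pos: [0.4789, -0.0078, 0.1146]
eef_rot: [-179.9, -0.1, -26.4]
contact_force: [-1.3, 4.4, 7.5]
gripper_width: 0.0173
gripper_force: 20.0
```

```bash
python3 -c "
from h import *
plan(.478,-.0075,.113,-26.7)
c=capture('top');cv2.imwrite('pics/t1.png',cv2.resize(c['frame'][140:280,185:335],(600,560),interpolation=2)[:,:,::-1])"
```

```text
pos [ 0.4789 -0.0078  0.1146] [-1.7989e+02 -1.0000e-01 -2.6450e+01] j [ 22.7   9.7 -33.7  -0.  -46.5  40.9]
shift [-0.0009  0.0002  0.0016] turn [-0.0012 -0.0011  0.0028]
```

View pics/t1.png

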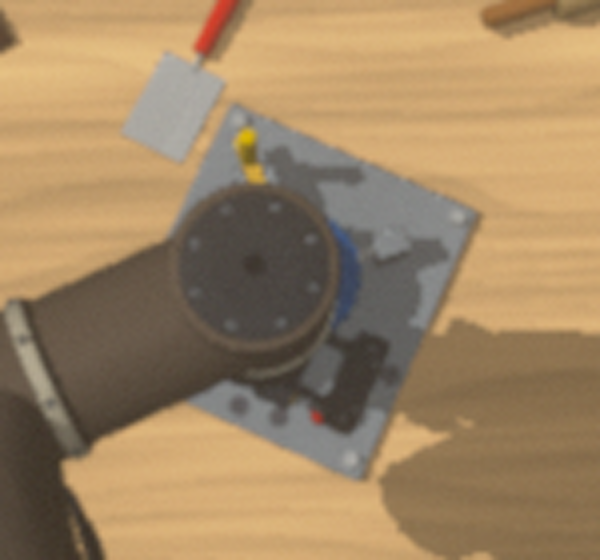

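The bolt is drawn out: the yellow post has moved outward, to about (247,140). The gripper holds the black post, so I'll swing it +36° about the axis.

Emit:
{"method": "apply_moves", "body": {
  "targets": [
    [0,0.0001,0.0042,0,0,0,-0.0333],
    [0,0.0001,0.0042,0,0,0,-0.0333],
    [0,0.0001,0.0042,0,0,0,-0.0333],
    [0,0.0001,0.0042,0,0,0,-0.0333],
    [0,0.0001,0.0042,0,0,0,-0.0333],
    [0,0.0001,0.0042,0,0,0,-0.0333],
    [0,0.0001,0.0042,0,0,0,-0.0333],
    [0,0.0001,0.0042,0,0,0,-0.0333],
    [0,0.0001,0.0042,0,0,0,-0.0333],
    [0,0.0001,0.0042,0,0,0,-0.0333],
    [0,0.0001,0.0042,0,0,0,-0.0333],
    [0,0.0001,0.0042,0,0,0,-0.0333],
    [0,0,0,0,0,0,0],
    [0,0,0,0,0,0,0]
  ]
}}

```text
time_s: 9.82
tcp_pos: [0.4724, -0.0568, 0.1146]
eef_rot: [-180.0, -0.2, 9.5]
contact_force: [3.4, 5.1, 3.6]
gripper_width: 0.0173
gripper_force: 20.0
```

```bash
python3 -c "
from h import *
d=np.radians(189);plan(.549+.08*np.cos(d),-.0437+.08*np.sin(d),.113,9)"
```

```text
pos [ 0.4724 -0.0568  0.1146] [-179.98   -0.23    9.51] j [ 16.9   9.3 -34.1   0.  -46.3  82.6]
shift [-0.0023 -0.001   0.0016] turn [-0.0002 -0.0026  0.0057]
```

Emit:
{"method": "apply_moves", "body": {
  "targets": [
    [0.5,0,0,0,0,0,0],
    [0.5,0,0,0,0,0,0],
    [0.5,0,0,0,0,0,0],
    [0.5,0,0,0,0,0,0],
    [0.5,0,0,0,0,0,0],
    [0.5,0,0,0,0,0,0],
    [0.5,0,0,-0.02,0,0,0],
    [0.5,0,0,-0.02,0,0,0],
    [0.5,0,0,-0.02,0,0,0],
    [0.5,0,0,-0.02,0,0,0],
    [0.5,0,0,0,0,0,-0.05],
    [0.5,0,0,0,0,0,-0.048],
    [0.5,0,0,0,0,0,0],
    [0.5,0,0,0,0,0,0]
  ]
}}

```text
time_s: 10.98
tcp_pos: [0.4702, -0.0576, 0.1934]
eef_rot: [-180.0, 0.0, 18.2]
contact_force: [-0.6, 0.5, -0.5]
gripper_width: 0.0439
gripper_force: 0.0
```

```bash
python3 -c "
from h import *
plan(.6584,-.0065,.113,18.3)
c=capture('side');save(c,'s2full.png');cv2.imwrite('pics/s2.png',cv2.resize(c['frame'][150:255,200:340],(800,600),interpolation=2)[:,:,::-1])"
```

```text
pos [ 0.4702 -0.0576  0.1934] [-1.800e+02  3.000e-02  1.817e+01] j [ 16.9   3.9 -28.2  -0.  -57.9  91.3]
shift [0.1948 0.0101 0.0803] turn [-0.      0.0003 -0.0015]
```

View pics/s2.png

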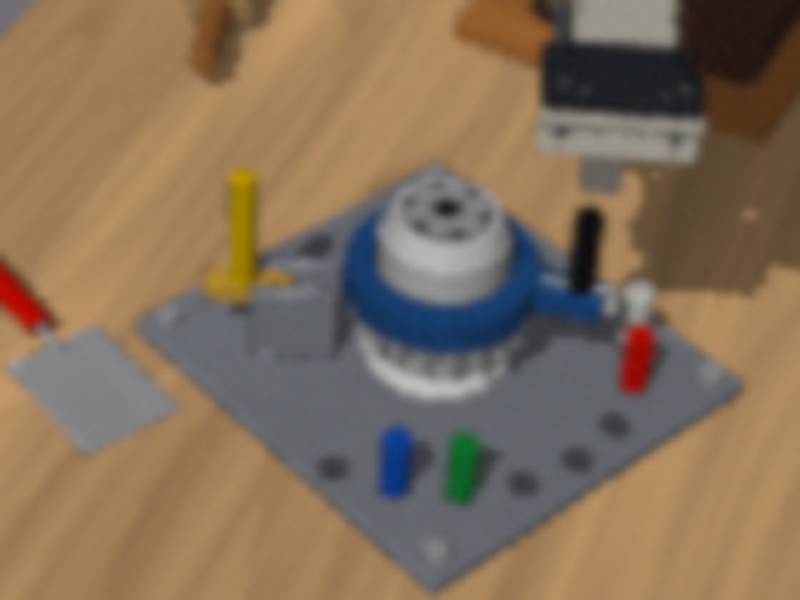

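The bolt is out, and the white tip at (612,300) sits beside the red peg at (637,335). I'll move to the bolt and check the angle from the top view on the way.

Emit:
{"method": "apply_moves", "body": {
  "targets": [
    [0.5,0.039,0.002,0,0,0,0],
    [0.5,0.039,0.002,0,0,0,0],
    [0.5,0.039,0.002,0,0,0,0],
    [0.5,0.039,0.002,0,0,0,0],
    [0.5,0.039,0.002,0,0,0,0],
    [0.5,0,0,0,0,0,0],
    [0.5,0,0,0,0,0,0]
  ]
}}

```text
time_s: 11.62
tcp_pos: [0.6598, -0.0053, 0.191]
eef_rot: [-180.0, 0.2, 18.2]
contact_force: [-0.8, 0.2, -0.2]
gripper_width: 0.0437
gripper_force: 0.0
```

```bash
python3 -c "
from h import *
plan(.6584,-.0065,.113,18.3)
c=capture('top');cv2.imwrite('pics/t2.png',cv2.resize(c['frame'][160:265,205:310],(600,600),interpolation=2)[:,:,::-1])"
```

```text
pos [ 0.6598 -0.0053  0.191 ] [-179.99    0.2    18.2 ] j [ 16.4  21.3  -5.5  -0.  -63.4  91.8]
shift [-0.0014  0.0007  0.078 ] turn [-0.0001  0.0022 -0.0011]
```

View pics/t2.png

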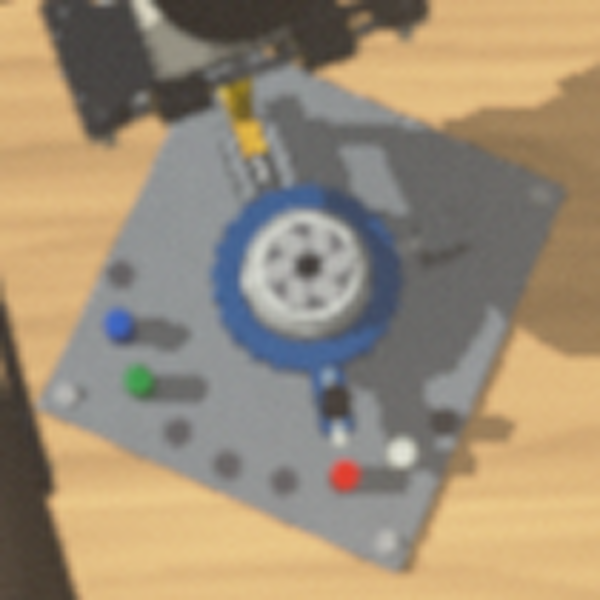

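The pointer tip at (339,435) lines up with the red peg at (345,475). Next I'll grasp the bolt.

Emit:
{"method": "apply_moves", "body": {
  "targets": [
    [0.5,-0.001,0,0.02,0,0,0],
    [0.5,0,0,0.02,0,0,0],
    [0.5,0,0,0.02,0,0,0],
    [0.5,0,0,0.018,0,0,0],
    [0.5,0,0,0,0,0,0],
    [0,0,0,0,0,0,0],
    [0,0,0,0,0,0,0],
    [0,0,0,0,0,0,0],
    [0,0,0,0,0,0,0],
    [0,0,0,0,0,0,0],
    [0,0,0,0,0,0,0],
    [0,0,0,0,0,0,0],
    [0,0,0,0,0,0,0],
    [0,0,0,0,0,0,0]
  ],
  "newtons": 30
}}

```text
time_s: 12.83
tcp_pos: [0.6583, -0.006, 0.1166]
eef_rot: [180.0, -0.1, 18.3]
contact_force: [-1.6, 0.4, 6.3]
gripper_width: 0.0156
gripper_force: 30.0
```

Emit:
{"method": "apply_moves", "body": {
  "targets": [
    [0,-0.003,0,0,0,0,0],
    [0,-0.003,0,0,0,0,0],
    [0,-0.003,0,0,0,0,0],
    [0,-0.003,0,0,0,0,0],
    [0,-0.003,0,0,0,0,0],
    [0,-0.003,0,0,0,0,0],
    [0,-0.003,0,0,0,0,0],
    [0,-0.002,0,0,0,0,0],
    [0,0,0,0,0,0,0],
    [0,0,0,0,0,0,0]
  ]
}}

```text
time_s: 13.67
tcp_pos: [0.6373, -0.0128, 0.1166]
eef_rot: [180.0, -0.2, 18.3]
contact_force: [3.5, 2.9, 6.8]
gripper_width: 0.0155
gripper_force: 30.0
```

Emit:
{"method": "apply_moves", "body": {
  "targets": [
    [0,-0.002,0,0,0,0,0],
    [0,-0.001,0,0,0,0,0],
    [0,0,0,0,0,0,0],
    [0,0,0,0,0,0,0]
  ]
}}

```text
time_s: 14.0
tcp_pos: [0.6371, -0.0129, 0.1168]
eef_rot: [179.9, -0.5, 18.4]
contact_force: [12.9, 4.2, 1.0]
gripper_width: 0.0155
gripper_force: 30.0
```

The bolt is hard against its home stop: the force rose with no further motion. I'll relax, release and retreat.

Emit:
{"method": "apply_moves", "body": {
  "targets": [
    [0,0.002,0,0,0,0,0],
    [0.5,0,0,0,0,0,0],
    [0.5,0,0,0,0,0,0],
    [0.5,0,0,0,0,0,0],
    [0.5,0,0,0,0,0,0],
    [0.5,0,0,0,0,0,0],
    [0.5,0,0,0,0,0,0],
    [0.5,0,0,-0.02,0,0,0],
    [0.5,0,0,-0.02,0,0,0],
    [0.5,0,0,-0.02,0,0,0],
    [0.5,0,0,-0.02,0,0,0],
    [0.5,0,0,-0.02,0,0,0],
    [0.5,0,0,-0.02,0,0,0],
    [0.5,0,0,-0.02,0,0,0],
    [0.5,0.03,0,0,0,0,0],
    [0.5,0.03,0,0,0,0,0],
    [0.5,0,0,0,0,0,0],
    [0.5,0,0,0,0,0,0]
  ]
}}

```text
time_s: 15.5
tcp_pos: [0.6925, 0.0056, 0.2542]
eef_rot: [-180.0, 0.1, 18.3]
contact_force: [-0.7, -0.2, -0.7]
gripper_width: 0.0437
gripper_force: 0.0
```

```bash
python3 -c "
from h import *
a=capture('top')['frame'][160:265,205:310];b=capture('side')['frame'][165:255,225:330]
r=lambda i:cv2.resize(i,(400,400),interpolation=2)
cv2.imwrite('pics/f.png',np.hstack([r(a),r(b)])[:,:,::-1])"
```

```text
(no output)
```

View pics/f.png

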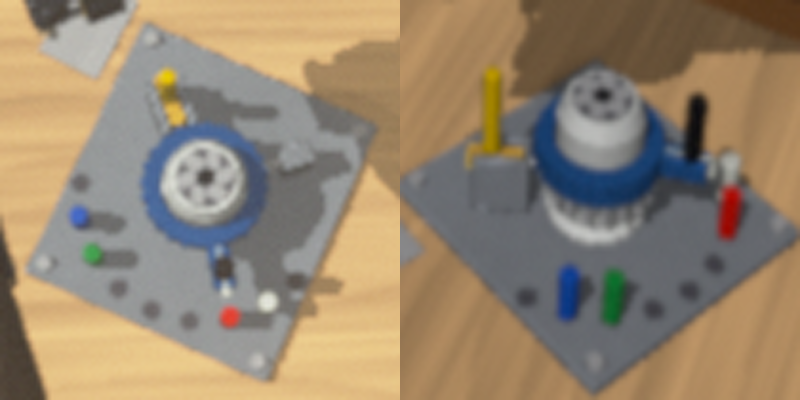

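The bolt is home (yellow top at (167,77) in the left half, as at the start), and the pointer at (226,289) is at the red peg (231,317). I'm handing in.

```bash
python3 -c "
from plant import close_job
print(close_job())"
```

```text
the job is handed in; nothing more can be done
None
```

I drew the bolt out, turned the collar 36° counter-clockwise to the red peg, pushed the bolt home and let go; the last pictures show pointer and bolt in place, and the job is handed in at about 15.6 s, with no verdict returned.

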